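# Hold the hand magnifier over the cube crystal

## Task

Pull open the top drawer of the small drawer unit by its handle, take out the hand magnifier and carry it up over the bottle caddy to the mounted specimens. Finish while still holding it: lens level and still, centred over the cube-shaped crystal and about 25 mm above its top, touching nothing but the gripper. Do not shift any of the specimen mounts or tip or displace the dropper bottles.

Things in the scene. Friction and masses are not known exactly. Their poses are not given: they have to be found in the camera images.
- cab_drawer0 (a joint): Opening of the top drawer in m: 0 shut, 0.150 at its stop; it starts 0 to 0.012 open. It slides with light friction (under 3 N) and stays where it is left.
- cab_drawer0_handle (a point): Middle of the top drawer's steel bar handle, moving with the drawer. The bar is level, 11 mm thick, 120 mm long, along this frame's y; the drawer opens along this frame's -x, roughly towards the robot. The drawer front's face lies 35 mm behind the bar's centre line (+x): a 29 mm gap. The front's top edge is 21 mm and the top of the unit 33 mm above this point.
- cab: Grey fixed drawer unit with two white fronts, 220 mm deep (x), 240 wide (y), 125 high; place and turn vary. Origin: centre of its underside, x to its back. Top drawer inside: floor 72 mm above the bench, 198 mm wide (y), starting 56 mm behind its bar handle; side walls reach 103 mm above the bench. The magnifier lies in it.
- loupe: The hand magnifier: round glass lens in a steel rim, black straight handle, 150 mm long in all, about 90 g, lying flat in the top drawer roughly parallel to the drawer front, handle towards the robot's right. Origin on its underside, below the lens centre; y points from the handle towards the lens, z up out of the lens.
- lens (a point): Centre of the magnifier's lens, half-way up (9 mm above the magnifier's underside). The rim is 60 mm across (up to 64 mm with its bead) and 10 mm thick, so its underside is 5 mm below this point. Axes as the magnifier: y from handle to lens, z normal to the lens.
- loupe_handle (a point): Middle of the magnifier's handle, half-way up, 80 mm behind the lens centre. The handle is a bar 80 mm long (y), 16 wide (x), 18 high (z), its underside 9 mm below this point; grasp it across its width. In the drawer this point lies 85 to 150 mm behind the drawer's bar, so open the drawer nearly fully to reach it from above.
- crystal_mount: The target's mount: loose wooden square 64 x 64 x 10 mm, 150 g, with a cube-shaped grey crystal 26 mm wide standing on a low rock base; 40 mm high in all. Origin at the centre of its underside, z up. It may stand in any of the three mount places, on the robot's right.
- crystal_top (a point): Centre of the top face of the cube crystal, 40 mm above the bench: the lens is to be held above this point.
- shell_mount: Same wooden mount with a pointed, ribbed cone-shaped shell, 34 mm high in all; origin at the centre of its underside. A bystander.
- shell_top (a point): Tip of the cone-shaped shell.
- pebble_mount: Same wooden mount with a smooth domed pebble, 32 mm high in all; origin at the centre of its underside. A bystander.
- pebble_top (a point): Top of the pebble.
- caddy: White plastic bottle caddy fixed to the bench between the drawer unit and the mounts: 220 mm (x) by 70 mm (y), rim 45 mm high, with an upright wooden slide box in the middle bay (top at 105 mm) and a dropper bottle in each end bay (tops at 107 mm). Origin at the centre of its underside; its place and turn differ from start to start.
- bottle_a: Dropper bottle with a black bulb, 38 mm across, 102 mm high, loose in the caddy's bay nearer the robot; origin at the centre of its underside.
- bottle_b: Same dropper bottle in the caddy's far bay; origin at the centre of its underside.
There are look-alikes about, which are no part of the job. Leave any blue look-alike of the crystal_mount alone.

How it is judged:
On the way, in this order (a step that is already met when the one before it is completed fails the run):
1. the top drawer is pulled open, at least 100 mm (value of joint cab_drawer0 above 0.1 m), for 0.1 s.
2. the held magnifier passes up over the bottle caddy (lens above the caddy, at least 105 mm above the bench) (x of lens in the frame of caddy between -0.17 and 0.17 m and y of lens in the frame of caddy between -0.06 and 0.06 m and z of lens in the frame of caddy above 0.105 m and contact force between the fingers and loupe above 1 N), for 0.02 s.
At the end, for the whole second after the job is handed in: Magnifier held still by the gripper alone, lens centre within 12 mm sideways of the cube crystal's middle, 13 to 40 mm above its top, level within 10 degrees, touching no mount, bottle, caddy or drawer unit; mounts within 12 mm, bottles upright and within 20 mm of where they began (horizontal distance between lens and crystal_top below 0.012 m and z of lens in the frame of crystal_top between 0.013 and 0.04 m and angle between lens's own z axis and vertical below 0.17 rad and contact force between the fingers and loupe above 1 N and linear speed of loupe below 0.02 m/s and angular speed of loupe below 0.2 rad/s and contact force between loupe and crystal_mount below 0.05 N and contact force between loupe and shell_mount below 0.05 N and contact force between loupe and pebble_mount below 0.05 N and contact force between loupe and bottle_a below 0.05 N and contact force between loupe and bottle_b below 0.05 N and contact force between loupe and caddy below 0.05 N and contact force between loupe and cab below 0.05 N and distance of each of crystal_top, shell_top, pebble_top from where it was at the start of the episode below 0.012 m and distance of each of bottle_a, bottle_b from where it was at the start of the episode below 0.02 m and angle between each of bottle_a, bottle_b's own z axis and vertical below 0.2 rad); the arm keeps its last pose, push and grip.
It fails at once if a specimen mount is shifted by more than 12 mm (distance of any of crystal_top, shell_top, pebble_top from where it was at the start of the episode above 0.012 m).
It fails at once if a dropper bottle is tipped (over 0.35 rad) or displaced by more than 20 mm (angle between any of bottle_a, bottle_b's own z axis and vertical above 0.35 rad or distance of any of bottle_a, bottle_b from where it was at the start of the episode above 0.02 m).
It also fails if it takes over 59 s, if anything falls off the work surface, if the arm or the gripper's body presses on something with over 40 N, if the wrist force passes 120 N, or if a joint passes its speed limit or range.

## Robot

A 7-joint arm with a two-finger parallel gripper is mounted at the origin on the work surface. World frame = base frame: x ahead of the robot, y to its left, z up, the work surface at z = 0. Lengths are in m, angles in rad, forces in N, time in s.
With the tool pointing down it reaches from about 0.425 to 0.875 m from the base axis. Payload 4.7 kg.
Tool frame: the origin (TCP) lies between the finger pads; the fingertips stand 14 mm ahead of it and the grasp point (between the pads) lies 5 mm behind it; z points along the fingers, y is the line along which they close (so a half turn about z gives the same grasp; the last joint's range is limited). The gripper opens to 87 mm and grips with 3 to 60 N. Pads are 19 mm wide; open, the fingers measure 117 mm over their backs; the gripper's body (75 mm by 190 mm) begins 51 mm behind the grasp point.
Start: joints at [1.35, 0.321, -0.07, 1.45, 0.023, 1.371, -0.057], TCP at [0.151, -0.632, 0.237] pointing down, gripper open.
Joint ranges: [-2.86, 2.86], [-0.3, 2.09], [-1.38, 1.24], [0.06, 2.45], [-1.56, 4.7], [0.09, 2.05], [-2.69, 2.69]. Speed limits (rad/s): [2.57, 2.57, 3.14, 3.14, 3.14, 3.14, 3.14].

## Interface

Orientations are given as a rotation vector (axis times angle).
In Python, from bench import ctrl gives the robot as it stands.
- The arm moves only by the shell command python3 -m inch 'ROWS' [OPENING] [FORCE]. ROWS is JSON, a list of rows, each a list of 6 numbers: the shift along the world's x, y, z in mm, then the turn, a rotation vector about the world's x, y, z in degrees. In form: [[tx, ty, tz, rx, ry, rz], ...]. A call has 1 to 20 rows; each row is the pose to reach, as a shift and turn from the pose commanded when the call began; what a row does not reach only later rows make up. A row lasts 1/8 s, in which the tool goes at most 62.5 mm and 10.7 degrees, less where a joint would pass 70% of its speed; a pose out of reach is approached as far as the arm can. A call with a gripper value outside its range is refused whole. OPENING is the finger opening in mm, from 0 to 87, set as the call begins (- or left out, the last holds). The fingers move at their own pace and stop on an object; FORCE is the grip in N (left out, the last holds). Time passes only in rows, so rows that repeat a pose let the fingers close. It gives the time, the measured TCP pose, the force, the opening and the grip force at its end, in the units of the state.
- ctrl.get_state(): the state, without advancing time (a new reading comes with each control period).
- ctrl.get_image(name): name is "scene" or "side" or "wrist"; returns (picture, depth): 420x560x3 uint8, red, green, blue; 420x560 float32, m along the optical axis (not along the pixel's ray), 0 where there is no reading.
- ctrl.camera_params(name): a dict with "mtx" (3x3 intrinsics, pixels), "dist_coeffs" ([k1, k2, p1, p2, k3] as OpenCV has them; the pictures are not rectified), "T" (4x4, takes a point from camera to world coordinates). Camera axes: x right, y down, z forward; pixel columns grow to the right and rows downward; lengths in m; the calibration is good to about 2 mm. A picture is of the moment at which its call begins: read the wrist's pose just before it. camera_params takes no time and is no camera call; for the wrist camera it gives the pose at the moment of the call.
- ctrl.close_job(): hands the job in; it is judged then, once.
The state is a dict: "time": time; "joint_positions": joint angles; "qd": joint speeds; "joint_torque": joint torques, N m; "position": TCP position; "tool_rot": TCP orientation; "ft_force": force on the tool from outside, world axes, zero at the start; "torque": the same for the moment, N m; "grip_width": opening from 0.0 (shut) to 1.0 (fully open); "grip_force": force on a finger pad.
Only numpy, scipy, OpenCV 4.12 (cv2) and the standard library are available. Lean on these libraries where they do the work, as an engineer would, in place of code of your own. Each camera call takes 0.05 s, during which the arm holds its last target. There are 200 camera calls.

## Working session

There is one attempt and no reset: what is moved stays moved. The work goes in short steps, Python scripts to look and compute and a shell command to move; the robot and the scene stay as the last step left them, time stands still between calls to the robot, and variables do not carry over. Pictures are saved under pics/ and viewed, at most 10 in all, crops included, and the job is handed in when it is done.

```bash
ls; mkdir -p pics
cat > h.py <<'E'
import numpy as np, cv2
from bench import ctrl
def grab(n):
    p=ctrl.camera_params(n); im,d=ctrl.get_image(n); return im,d,p
def pts(px,d,p):
    px=np.array(px,float).reshape(-1,2)
    u=cv2.undistortPoints(px.reshape(-1,1,2),np.array(p["mtx"]),np.array(p["dist_coeffs"])).reshape(-1,2)
    z=d if np.ndim(d) else np.full(len(px),d)
    c=np.c_[u*z[:,None],z]; T=np.array(p["T"]); return c@T[:3,:3].T+T[:3,3]
def cloud(d,p):
    v,u=np.mgrid[0:d.shape[0],0:d.shape[1]]
    P=pts(np.c_[u.ravel(),v.ravel()],d.ravel(),p); P[d.ravel()==0]=np.nan
    return P.reshape(*d.shape,3)
def onplane(px,z,p):
    a=pts(px,1.0,p); o=np.array(p["T"])[:3,3]; r=a-o
    return o+r*((z-o[2])/r[:,2])[:,None]
def save(n,im): cv2.imwrite(n,cv2.cvtColor(im,cv2.COLOR_RGB2BGR))
E
python3 - <<'E'
from h import *
print(ctrl.get_state())
for n in("scene","side","wrist"):
    im,d,p=grab(n); save(f"pics/{n}0.png",im); np.savez(f"{n}0.npz",im=im,d=d,**{k:np.array(v) for k,v in p.items()})
    print(n,np.array(p["T"])[:3,3],p["mtx"][0][0])
E
```

```text
pics
{'time': 0.0, 'joint_positions': array([ 1.35012269,  0.32183478, -0.07005998,  1.45167802,  0.02259762,
        1.3708207 , -0.05691163]), 'qd': array([ 6.36947165e-04,  3.86566608e-04, -1.46083952e-05,  6.31942395e-04,
       -9.49745555e-04,  1.33735384e-03, -2.93006302e-04]), 'joint_torque': array([ 2.00162447e-05, -4.91295218e+01, -4.04400984e-01, -3.12524092e+01,
       -6.40396331e-02,  4.37348220e-02,  2.22692161e-04]), 'position': array([ 0.15101769, -0.63166046,  0.23545214]), 'tool_rot': array([-3.11806083e+00, -3.67701944e-01,  5.23054579e-04]), 'ft_force': array([-0.36641297, -0.52660489,  0.27345397]), 'torque': array([0.02961246, 0.0324838 , 0.02158049]), 'grip_force': 0.0, 'grip_width': 1.002271873839061}
scene [ 0.82760141 -0.41895441  0.93331738] 510.51001820965723
side [0.36482159 0.69093907 0.89476742] 418.1657398875768
wrist [ 0.2206196  -0.61479597  0.38345952] 331.9904275956688
```

View pics/scene0.png

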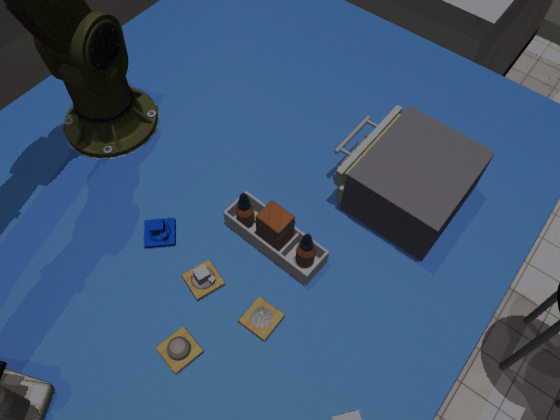

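View pics/side0.png

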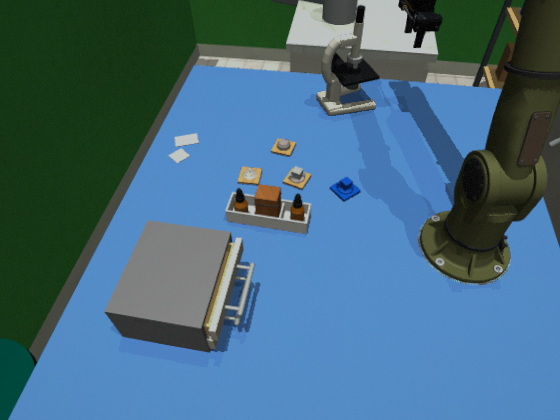

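Scene view: arm base is at (110,120), the drawer unit at (415,180) with its bar at about (353,133), and the caddy at (275,237). Candidates for the target crystal mount are the blue look-alike (159,233), the grey cube (203,278), the shell (262,318) and the pebble (179,348). I choose the grey cube at (203,278). For the handle, the candidates are the upper and lower bars. I'll check both in a crop and measure them.

Run:
```python
from h import *
D={}
for n in("scene","side"):
    z=np.load(n+"0.npz"); p={k:z[k] for k in("mtx","dist_coeffs","T")}; D[n]=(z["im"],z["d"],p,cloud(z["d"],p))
im,d,p,C=D["scene"]
a=cv2.resize(im[250:320,160:260],(400,280),interpolation=2); b=cv2.resize(im[90:195,320:420],(400,420),interpolation=2)
s=D["side"][0]; c=cv2.resize(s[225:345,195:275],(280,420),interpolation=2)
A=np.zeros((420,680,3),np.uint8);A[:,:400]=b;A[:,400:]=c
A2=np.zeros((560,680,3),np.uint8);A2[:420]=A;A2[420:,:200]=cv2.resize(a,(200,140))
save("pics/crop1.png",A2)
def rect(P,name):
    r=cv2.minAreaRect((P[:,:2]*1000).astype(np.float32)); print(name,len(P),"z",np.round(np.nanmedian(P[:,2]),4),"rect",np.round(r[0],1),np.round(r[1],1),round(r[2],1), np.round(cv2.boxPoints(r),0).tolist())
for n in D:
    im,d,p,C=D[n]; print(n)
    hsv=cv2.cvtColor(im,cv2.COLOR_RGB2HSV)
    reg=(C[...,0]>.3)&(C[...,0]<1.1)&(abs(C[...,1])<.75)
    # cab top
    def comp(m,mn=20):
        k,l,st,ce=cv2.connectedComponentsWithStats(m.astype(np.uint8)); 
        return [(l==i,ce[i]) for i in range(1,k) if st[i,4]>=mn]
    for lo,hi,nm,mn in((.118,.135,"cabtop",800),(.085,.103,"bar-level",20),(.034,.046,"crystal-level",15),(.1,.112,"z105",15)):
        for m,ce in comp(reg&(C[...,2]>lo)&(C[...,2]<hi),mn): rect(C[m],nm+str(np.round(ce)))
```

```text
scene
cabtop[422. 167.] 9926 z 0.1243 rect [680.3 252.1] [245.2 206.8] 89.2 [[575.0, 131.0], [782.0, 128.0], [785.0, 373.0], [579.0, 376.0]]
bar-level[354. 135.] 324 z 0.0948 rect [528.5 254.5] [130.9  33.8] 88.5 [[510.0, 190.0], [544.0, 189.0], [547.0, 319.0], [513.0, 320.0]]
bar-level[392. 122.] 31 z 0.102 rect [568.8 328.5] [ 6.  47.7] 1.9 [[565.0, 352.0], [567.0, 305.0], [573.0, 305.0], [571.0, 352.0]]
bar-level[372. 144.] 34 z 0.1016 rect [568.7 247.1] [57.5  5.2] 87.7 [[565.0, 218.0], [570.0, 218.0], [572.0, 276.0], [567.0, 276.0]]
bar-level[359. 158.] 28 z 0.1018 rect [567.9 200.9] [26.1  4.8] 86.6 [[565.0, 188.0], [570.0, 188.0], [571.0, 214.0], [566.0, 214.0]]
bar-level[343. 175.] 83 z 0.0983 rect [566.1 156.9] [48.4 15.9] 68.8 [[550.0, 137.0], [565.0, 131.0], [582.0, 177.0], [567.0, 182.0]]
bar-level[390. 212.] 537 z 0.0937 rect [678.8 131.5] [204.8  11.5] 0.8 [[576.0, 136.0], [577.0, 124.0], [781.0, 127.0], [781.0, 139.0]]
bar-level[243. 200.] 47 z 0.0952 rect [442.  -23.1] [15.9 10.4] 40.3 [[433.0, -24.0], [439.0, -32.0], [451.0, -22.0], [445.0, -14.0]]
bar-level[275. 227
[... 5248 characters left out ...]
, [560.0, 362.0], [781.0, 372.0], [780.0, 385.0]]
z105[333.  81.] 52 z 0.1072 rect [ 383.1 -534.8] [17.8 64.4] 77.6 [[350.0, -537.0], [413.0, -550.0], [417.0, -533.0], [354.0, -519.0]]
z105[267. 193.] 337 z 0.1033 rect [514.  -15.7] [51.8 59.8] 84.9 [[482.0, -39.0], [541.0, -44.0], [546.0, 7.0], [487.0, 13.0]]
z105[238. 190.] 18 z 0.1027 rect [589.2 -12.5] [10.  10.1] 42.1 [[582.0, -12.0], [589.0, -20.0], [596.0, -13.0], [590.0, -5.0]]
z105[297. 196.] 16 z 0.1032 rect [436.7 -15.6] [ 7.4 11.4] 63.4 [[430.0, -16.0], [440.0, -21.0], [443.0, -15.0], [433.0, -10.0]]
z105[208. 294.] 959 z 0.1091 rect [663.2 257.5] [236.1 232.4] 89.5 [[546.0, 140.0], [778.0, 139.0], [780.0, 375.0], [548.0, 376.0]]
```

View pics/crop1.png

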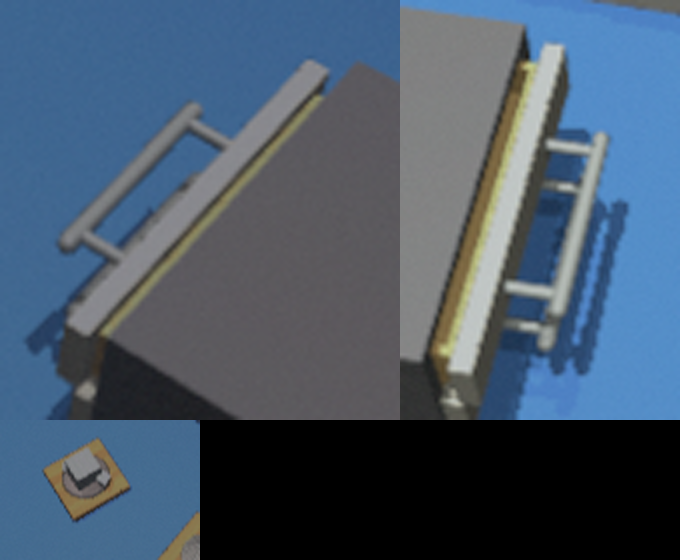

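The crop confirms that the upper bar is the top drawer's (higher and drawn in full) and that the grey cube sits on its wooden mount. Measured in mm: bar (516,254,92), cab yaw −0.9°, crystal top (458,−173,40), caddy (516,−17) yaw about −2.5°. Sizes match the description. I'll move by an arc around the base to above the bar, staying clear of the microscope.

```bash
python3 -m inch '[[-36,182,23,0,0,0],[-36,182,23,0,0,0],[-36,182,23,0,0,0],[179,302,23,0,0,20],[179,302,23,0,0,20],[179,302,23,0,0,20],[179,302,23,0,0,20],[314,572,23,0,0,50],[314,572,23,0,0,50],[314,572,23,0,0,50],[314,572,23,0,0,50],[314,572,23,0,0,50],[309,752,23,0,0,65],[309,752,23,0,0,65],[309,752,23,0,0,65],[365,886,-7,0,0,75.7],[365,886,-7,0,0,75.7],[365,886,-7,0,0,75.7],[365,886,-7,0,0,75.7],[365,886,-7,0,0,75.7]]' 26 20
python3 - <<'E'
from h import *
from scipy.spatial.transform import Rotation as R
s=ctrl.get_state(); print(s["position"],R.from_rotvec(s["tool_rot"]).as_matrix().round(3))
im,d,p=grab("wrist"); C=cloud(d,p)
save("pics/w1.png",im); np.savez("w1.npz",im=im,d=d,C=C)
m=(C[...,2]>.08)&(C[...,2]<.104)&(C[...,0]<.55)&(C[...,0]>.48)&(C[...,1]>.12)&(C[...,1]<.4)
P=C[m]; print(m.sum(),np.nanpercentile(P,[1,50,99],axis=0).round(4))
Q=P[(P[:,0]<.526)]; r=cv2.minAreaRect((Q[:,:2]*1000).astype(np.float32)); print(r)
E
```

```text
time: 2.65
position: [0.5161, 0.2528, 0.2295]
tool_rot: [2.238, 2.204, -0.001]
ft_force: [0.2, -0.6, 0.2]
grip_width: 0.299
grip_force: 0.0
[0.51612355 0.25278756 0.22953693] [[ 0.016  1.    -0.   ]
 [ 1.    -0.016 -0.001]
 [-0.001 -0.    -1.   ]]
2435 [[0.5096 0.1965 0.0857]
 [0.5171 0.2648 0.0957]
 [0.5499 0.3201 0.1002]]
((517.7598876953125, 257.50946044921875), (129.9033660888672, 16.688528060913086), 89.85294342041016)
```

View pics/w1.png

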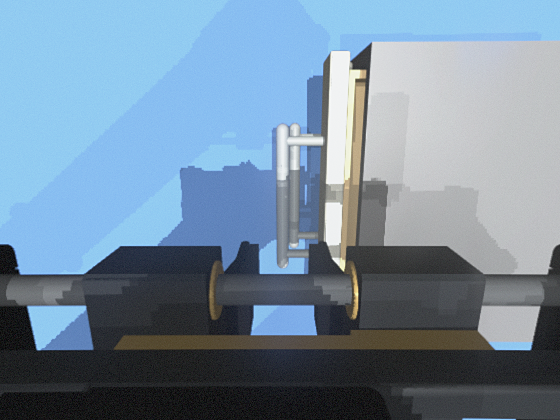

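Wrist view: the upper bar is at col 283, rows 125–265, centred between the finger pads (inner edges at cols 250 and 315), with room on the drawer-front side. Next I descend, grip and pull.

```bash
python3 -m inch '[[0,0,-60,0,0,0],[0,0,-100,0,0,0],[0,0,-125,0,0,0],[0,0,-140,0,0,0],[0,0,-140,0,0,0]]' 26 20; python3 -m inch '[[0,0,0,0,0,0],[0,0,0,0,0,0],[0,0,0,0,0,0],[0,0,0,0,0,0],[-10,0,0,0,0,0],[-30,0,0,0,0,0],[-55,1,0,0,0,0],[-80,1,0,0,0,0],[-105,2,0,0,0,0],[-125,2,0,0,0,0],[-138,2,0,0,0,0],[-138,2,0,0,0,0]]' 0 25
```

```text
time: 3.32
position: [0.5162, 0.2526, 0.0895]
tool_rot: [2.239, 2.203, -0.001]
ft_force: [-0.2, -0.5, 0.7]
grip_width: 0.295
grip_force: 0.0
time: 4.82
position: [0.378, 0.2564, 0.0905]
tool_rot: [2.235, 2.204, 0.002]
ft_force: [-1.0, 0.8, 8.3]
grip_width: 0.115
grip_force: 25.0
```

```bash
python3 -m inch '[[0,0,0,0,0,0],[0,0,0,0,0,0],[0,0,40,0,0,0],[0,0,90,0,0,0],[30,-20,140,0,0,0],[80,-50,170,0,0,0],[110,-80,190,0,0,0],[110,-80,190,0,0,0],[110,-80,190,0,0,0]]' 30 20
python3 - <<'E'
from h import *
from scipy.spatial.transform import Rotation as R
s=ctrl.get_state(); print(s["position"])
for n in("wrist","scene"):
    im,d,p=grab(n); C=cloud(d,p); save(f"pics/{n}2.png",im); np.savez(f"{n}2.npz",im=im,d=d,C=C)
    m=(C[...,2]>.079)&(C[...,2]<.098)&(C[...,0]>.435)&(C[...,0]<.56)&(C[...,1]>.16)&(C[...,1]<.345)
    k,l,st,ce=cv2.connectedComponentsWithStats(m.astype(np.uint8))
    for i in range(1,k):
        if st[i,4]>30:
            P=C[l==i]; r=cv2.minAreaRect((P[:,:2]*1000).astype(np.float32)); print(n,st[i,4],ce[i].round(),np.round(np.nanmedian(P[:,2]),4),r)
E
```

```text
time: 5.95
position: [0.4872, 0.1764, 0.2787]
tool_rot: [-2.236, -2.204, 0.002]
ft_force: [-0.7, 0.1, -1.4]
grip_width: 0.346
grip_force: 0.0
[0.48718841 0.17637754 0.27868825]
wrist 157 [225.  33.] 0.0888 ((435.36297607421875, 323.134033203125), (43.675018310546875, 0.6533312201499939), 88.99710845947266)
wrist 5068 [294.  74.] 0.084 ((508.3203430175781, 267.94970703125), (62.13078308105469, 148.7449951171875), 14.693985939025879)
scene 120 [332. 107.] 0.0886 ((436.3132019042969, 288.22015380859375), (113.33405303955078, 3.3243589401245117), 88.95136260986328)
scene 735 [352. 127.] 0.0841 ((497.334716796875, 264.0150146484375), (154.77699279785156, 61.28844451904297), 88.06517028808594)
```

View pics/wrist2.png

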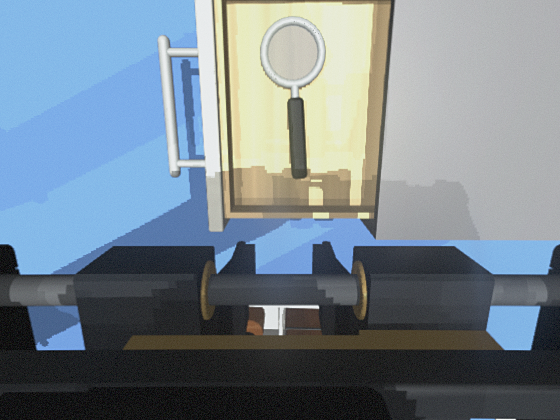

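Wrist view: the drawer is open, with the loupe's lens at (293,51) and its black handle from (294,97) to (299,178). It points to the robot's right, nearly parallel to the front. I'll measure it with a dark mask.

Run:
```python
from h import *
z=np.load("wrist2.npz"); im,C=z["im"],z["C"]
g=im.max(2); m=np.zeros(g.shape,bool); m[95:182,282:312]=(g[95:182,282:312]<75)
P=C[m]; P=P[P[:,2]>.083]; print(m.sum(),len(P),np.median(P[:,2]))
r=cv2.minAreaRect((P[:,:2]*1000).astype(np.float32)); print(r)
c,v=P[:,:2].mean(0),np.linalg.svd(P[:,:2]-P[:,:2].mean(0),full_matrices=False)[2][0]; print(c,v,np.degrees(np.arctan2(v[1],v[0])))
Z=cloud(z["d"],dict(ctrl.camera_params("wrist")))
g2=im.astype(int); m2=np.zeros(g.shape,bool); m2[12:92,256:330]=(C[12:92,256:330,2]>.079)
Q=C[m2]; (cc,rad)=cv2.minEnclosingCircle((Q[:,:2]*1000).astype(np.float32)); print("lens",cc,rad,np.median(Q[:,2]))
```

```text
142 141 0.08950833959137561
((504.2635192871094, 230.6436767578125), (8.425360679626465, 77.24085998535156), 2.8049228191375732)
[0.50642844 0.23331371] [-0.05097153  0.99870011] 92.92171937171041
lens (497.6514892578125, 308.28125) 32.979312896728516 0.08332388868492352
```

Run:
```python
from h import *
z=np.load("wrist2.npz"); C=z["C"]
m=(C[...,2]>.083)&(C[...,2]<.098)&(abs(C[...,0]-.505)<.03)&(C[...,1]>.18)&(C[...,1]<.272)
P=C[m]; print(len(P),np.median(P[:,2]),cv2.minAreaRect((P[:,:2]*1000).astype(np.float32)))
for y in np.arange(.185,.272,.012):
    q=P[abs(P[:,1]-y)<.006]; 
    if len(q): print(round(y,3),len(q),np.percentile(q[:,0],[2,98]).round(4))
```

```text
1288 0.08981583328170573 ((501.3738098144531, 231.35543823242188), (16.01917266845703, 81.42683410644531), 2.989060401916504)
0.185 2 [0.4971 0.5069]
0.197 175 [0.4958 0.5102]
0.209 191 [0.4949 0.5102]
0.221 189 [0.494  0.5091]
0.233 194 [0.4939 0.5091]
0.245 203 [0.4932 0.508 ]
0.257 212 [0.4923 0.5078]
0.269 122 [0.4924 0.507 ]
```

```bash
python3 -m inch '[[13,50,-20,0,0,3.9],[13,74,-60,0,0,3.9],[13,74,-110,0,0,3.9],[13,74,-150,0,0,3.9],[13,74,-175,0,0,3.9],[13,74,-189,0,0,3.9],[13,74,-189,0,0,3.9],[13,74,-189,0,0,3.9]]' 45 20; python3 -m inch '[[0,0,0,0,0,0],[0,0,0,0,0,0],[0,0,0,0,0,0],[0,0,0,0,0,0],[0,0,0,0,0,0]]' 0 45
```

```text
time: 7.05
position: [0.5017, 0.2504, 0.0918]
tool_rot: [2.16, 2.279, 0.003]
ft_force: [0.5, -0.6, 0.2]
grip_width: 0.514
grip_force: 0.0
time: 7.68
position: [0.5012, 0.2498, 0.0907]
tool_rot: [2.161, 2.28, -0.0]
ft_force: [-0.3, -0.8, 1.5]
grip_width: 0.18
grip_force: 45.0
```

```bash
python3 -m inch '[[0,0,10,0,0,0],[0,0,30,0,0,0],[0,0,60,0,0,0],[0,0,95,0,0,0],[0,0,125,0,0,0],[0,0,140,0,0,0],[0,0,140,0,0,0],[0,0,140,0,0,0]]'
python3 - <<'E'
from h import *
s=ctrl.get_state(); t=s["position"]; print(t)
for n in("wrist","scene","side"):
    im,d,p=grab(n); C=cloud(d,p); save(f"pics/{n}3.png",im); np.savez(f"{n}3.npz",im=im,d=d,C=C)
    m=(C[...,2]>.17)&(C[...,2]<.29)&(abs(C[...,0]-t[0])<.05)&(C[...,1]>t[1]+.024)&(C[...,1]<t[1]+.11)
    P=C[m]
    if len(P)>20:
        A=np.c_[P[:,:2]-t[:2],np.ones(len(P))]; w=np.linalg.lstsq(A,P[:,2],rcond=None)[0]
        print(n,len(P),np.percentile(P,[1,50,99],axis=0).round(4).tolist(),"slope",w)
E
```

```text
time: 8.68
position: [0.5007, 0.2493, 0.2295]
tool_rot: [-2.161, -2.28, 0.003]
ft_force: [0.0, 0.0, -0.5]
grip_width: 0.176
grip_force: 45.0
[0.50068442 0.24933811 0.22954395]
wrist 14746 [[0.4685, 0.278, 0.2202], [0.4974, 0.3108, 0.222], [0.5261, 0.3388, 0.2251]] slope [ 0.00039303 -0.0225726   0.22391641]
scene 98 [[0.47, 0.2789, 0.2172], [0.5175, 0.3087, 0.2218], [0.5281, 0.3249, 0.2255]] slope [-0.01277897  0.03657308  0.21998799]
side 824 [[0.4658, 0.2772, 0.2175], [0.4954, 0.3106, 0.2208], [0.5248, 0.3398, 0.2888]] slope [ 0.04218838 -0.07839823  0.22679491]
```

View pics/wrist3.png

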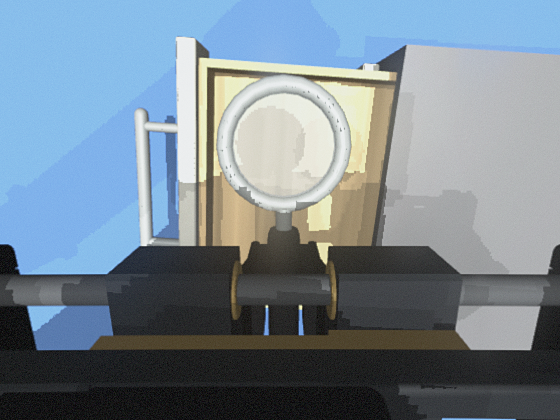

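Held cleanly and level (slope about 0.02 rad). The lens ring is centred at (285,144) and lies 61 mm in +y and −3.5 mm in x from the TCP. I'll carry it over the caddy to hover above the crystal.

```bash
python3 -m inch '[[-1,-10,0,0,0,0],[-3,-35,0,0,0,0],[-6,-75,0,0,0,0],[-9,-115,0,0,0,0],[-13,-155,0,0,0,0],[-16,-195,0,0,0,0],[-19,-235,0,0,0,0],[-22,-275,0,0,0,0],[-26,-315,0,0,0,0],[-29,-355,0,0,0,0],[-32,-395,0,0,0,0],[-35,-430,0,0,0,0],[-37,-460,0,0,0,0],[-38,-477,0,0,0,0],[-39,-484,0,0,0,0],[-39,-484,-20,0,0,0],[-39,-484,-50,0,0,0],[-39,-484,-75,0,0,0],[-39,-484,-80,0,0,0],[-39,-484,-80,0,0,0]]'
cat > m.py <<'E'
from h import *
import sys
s=ctrl.get_state(); t=s["position"]; print(t,s["grip_width"],s["grip_force"])
for n in("scene","side","wrist"):
    im,d,p=grab(n); C=cloud(d,p); save(f"pics/{n}{sys.argv[1]}.png",im); np.savez(f"{n}{sys.argv[1]}.npz",im=im,d=d,C=C)
    m=(C[...,2]>t[2]-.025)&(C[...,2]<t[2]+.005)&(abs(C[...,0]-t[0])<.05)&(C[...,1]>t[1]+.024)&(C[...,1]<t[1]+.11)
    P=C[m]
    if len(P)>20:
        c,r=cv2.minEnclosingCircle((P[:,:2]*1000).astype(np.float32))
        w=np.linalg.lstsq(np.c_[P[:,:2]-t[:2],np.ones(len(P))],P[:,2],rcond=None)[0]
        print(n,"lens",len(P),np.round(c,1),round(r,1),np.percentile(P,[1,50,99],axis=0).round(4).tolist(),w.round(3))
    m=(C[...,2]>.034)&(C[...,2]<.045)&(abs(C[...,0]-.458)<.03)&(abs(C[...,1]+.173)<.03)
    P=C[m]
    if len(P)>20: print(n,"crystal",len(P),cv2.minAreaRect((P[:,:2]*1000).astype(np.float32)))
E
python3 m.py 4
```

```text
time: 11.32
position: [0.4626, -0.2336, 0.1511]
tool_rot: [2.16, 2.281, 0.001]
ft_force: [1.0, 0.2, -0.8]
grip_width: 0.18
grip_force: 45.0
[ 0.46259203 -0.23356739  0.15106918] 0.1803121711003377 44.998993277549744
scene lens 368 [ 462. -175.] 31.9 [[0.4324, -0.202, 0.1395], [0.465, -0.1614, 0.1431], [0.4843, -0.1463, 0.1473]] [0.006 0.017 0.142]
side lens 298 [ 460.  -173.9] 33.7 [[0.4285, -0.2031, 0.1389], [0.4578, -0.1718, 0.1428], [0.4865, -0.1421, 0.1477]] [-0.009 -0.006  0.143]
side crystal 69 ((456.20159912109375, -169.7998046875), (26.276782989501953, 27.129405975341797), 68.82451629638672)
wrist lens 14692 [ 460.2 -176. ] 33.6 [[0.431, -0.2048, 0.1424], [0.4597, -0.1725, 0.1443], [0.4884, -0.1446, 0.1473]] [0.002 0.001 0.145]
```

```bash
python3 -m inch '[[-2,1,-15,0,0,0],[-2,1,-35,0,0,0],[-2,1,-53,0,0,0],[-2,1,-66,0,0,0],[-2,1,-74,0,0,0],[-2,1,-74,0,0,0],[-2,1,-74,0,0,0],[-2,1,-74,0,0,0],[-2,1,-74,0,0,0]]'; python3 m.py 5
```

```text
time: 12.6
position: [0.4604, -0.2334, 0.077]
tool_rot: [2.161, 2.279, -0.0]
ft_force: [-0.4, 0.3, -2.0]
grip_width: 0.179
grip_force: 45.0
[ 0.46042816 -0.23339243  0.07699385] 0.17866371615186055 44.99894142150879
scene lens 380 [ 458.7 -175.1] 31.1 [[0.4302, -0.1999, 0.0652], [0.4621, -0.1629, 0.069], [0.485, -0.1461, 0.074]] [-0.001 -0.023  0.071]
side lens 277 [ 453.8 -174.2] 35.3 [[0.4262, -0.2047, 0.0634], [0.4559, -0.1714, 0.0681], [0.4838, -0.1415, 0.074]] [-0.002 -0.001  0.068]
side crystal 37 ((457.7648620605469, -165.8610382080078), (17.163293838500977, 25.11850357055664), 72.1641845703125)
wrist lens 14703 [ 457.3 -175.6] 34.1 [[0.4282, -0.2047, 0.0675], [0.457, -0.1716, 0.0694], [0.4856, -0.1437, 0.0724]] [0.    0.001 0.07 ]
```

View pics/side5.png

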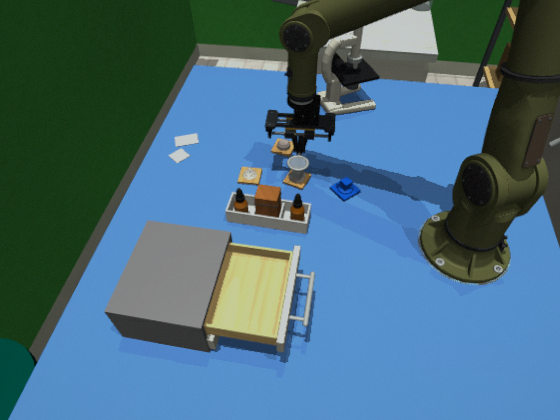

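Side view: the drawer is open and empty, the bottles are upright and the mounts sit where they began. The lens at (298,164) is over the crystal mount at (297,178). The lens is level, within about 2 mm sideways and about 25 mm above the top, so I'm handing in.

```bash
python3 -m inch '[[0,0,0,0,0,0],[0,0,0,0,0,0]]'; python3 -c "
from bench import ctrl; print(ctrl.close_job())"
```

```text
time: 13.0
position: [0.4602, -0.2332, 0.0766]
tool_rot: [2.161, 2.28, -0.0]
ft_force: [-0.1, -0.3, -1.6]
grip_width: 0.178
grip_force: 45.0
the job is handed in; nothing more can be done
None
```

I handed the job in at 13.0 s with the magnifier held level about 25 mm above the cube crystal and centred to within about 2 mm; the final picture showed the mounts and bottles undisturbed, and no verdict was returned.

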